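Run the sliding work stop back one hole and lay the block in it

TASK

The oak block is too long for the work stop as it is set. Press in the sprung black button on the rail, slide the stop back away from the cleat until the button pops up in the next hole (the middle one of three, feel for it: do not run past it), then lay the block flat on the board between the cleat and the stop, lengthwise and in the middle of the board's width. Work gently: do not bear down hard on the button or force the slide while it is locked, set the block down softly, and leave the other things on the bench where they are.

Things in the scene. Friction and masses are not known exactly. Their poses are not given: they have to be found in the camera images.
- work_stop: the work stop, which holds a block for sanding: a plywood board 96 x 385 x 18 mm, fixed to the bench. Origin: middle of the board's underside; z up, y along the board, x across. A wooden cleat stands on its +y end. A 34 mm wide grey metal rail lies along its middle from y = -32 to -176 mm, top at z = 48 mm; a square tube slides in it along y and carries the wooden stop block on its +y end
- cleat_face (a point): middle of the fixed cleat's inner face, which looks to -y; the cleat is 92 mm wide along x, 21 mm thick and reaches z = 46 mm above the bench. Axes as those of work_stop
- rail_hole (a point): centre of the first of three holes along the 12 mm slot in the rail's top, at the level of the top (48 mm), 57 mm to -y of the board's middle. The last hole is 88 mm beyond it (to -y). The middle hole is in a steel catch plate (top at 49.6 mm) that was screwed on where an earlier job needed it, anywhere 38 to 50 mm beyond the first: its place must be felt. Axes as work_stop
- button_cap (a point): centre of the upright black cap of the sprung button: 16 mm across, 14 mm high (z 57.5 to 71.5 mm when up), on a 10 mm neck. It is on the sliding tube; starts up in the first hole. Pushes down 6.5 mm to a hard seat: 5 N at first, 10 N at the seat. Free of the hole from 4 mm down; then the tube slides with 2 to 6 N. Between holes the rail holds it 4 mm down; over a hole it springs up and locks, with 1.5 mm play along y
- stop_button: the same sprung button as a whole; origin on its axis, 16.5 mm below the cap's centre (level with the rail's top, z = 48 mm, while it is up). Axes as those of work_stop
- stop_face (a point): middle of the face of the sliding wooden stop block that looks to the cleat (+y). The stop block is 92 mm wide along x, 18 mm thick and reaches z = 50 mm. It moves with the button. Now it is 78 mm from the cleat; with the button in the middle hole it is 116 to 128 mm from it. Axes as those of work_stop
- block_centre (a point): centre of the loose oak block, 110 x 60 x 50 mm (x, y, z of its own frame, z up), lying flat on the bench; about 0.2 kg. Grasp it across its 60 mm width
- sanding_block: paper-wrapped sanding block, 64 x 115 x 36 mm; a bystander; origin at the middle of its underside
- tape_measure: pocket tape measure, 37 x 92 x 64 mm, standing on its edge; a bystander; origin at the middle of its underside
- wax_tin: round tin of wax, 69 mm across, 36 mm high; a bystander; origin at the middle of its underside
- marking_gauge: wooden marking gauge, 60 x 210 x 76 mm; a bystander; origin at the middle of its underside
- short_offcut: dark hardwood offcut, 90 x 55 x 32 mm, smaller than the block to be held; a bystander; origin at the middle of its underside
- screw_jar: jar of screws with a screw lid, 66 mm across, 86 mm high; a bystander; origin at the middle of its underside
- flat_pencil: flat carpenter's pencil, 176 mm long, 13 x 7 mm; a bystander; origin at the middle of its underside
Mind the look-alikes: they are no part of the job. What is shaped like the part that bears block_centre but green or turquoise is not meant.

How it is judged:
On the way, in this order (a step that is already met when the one before it is completed fails the run):
1. the button is pressed in and the stop is run off the first hole (z of button_cap in the frame of work_stop below 0.062 m and y of stop_face in the frame of work_stop below 0.077 m), for 0.02 s.
2. the button has popped up in the middle hole (z of button_cap in the frame of work_stop above 0.063 m and y of stop_face in the frame of work_stop between 0.034 and 0.052 m), for 0.3 s.
At the end, for the whole second after the job is handed in: The button stands up (within 1.5 mm) in the middle hole; the block rests flat on the board (centre 43 mm above the board's underside within 2.5 mm, tilt under 0.06 rad) between the cleat and the stop, lengthwise within 0.2 rad, its centre within 20 mm of the board's middle line, at rest (all of step 2 and z of block_centre in the frame of work_stop between 0.0405 and 0.0455 m and x of block_centre in the frame of work_stop between -0.02 and 0.02 m and y of block_centre in the frame of stop_face between 0.05 and 0.08 m and angle between block_centre's own z axis and vertical below 0.06 rad and angle between the x axis of block_centre and the y axis of work_stop, either way round below 0.2 rad and linear speed of block below 0.01 m/s); the robot touches nothing.
It fails at once if the button is forced: driven hard down on its seat, or dragged against the edge of a hole or wall of the rail, with more than 25 N (contact force between stop_button and work_stop above 25 N).
It fails at once if the block is let fall (out of the fingers and faster than 0.5 m/s) or rammed into the work stop (more than 80 N) ((contact force between the fingers and block below 0.1 N and linear speed of block above 0.5 m/s) or contact force between block and work_stop above 80 N).
It fails at once if a bystander is moved by more than 30 mm (distance of any of sanding_block, tape_measure, wax_tin, marking_gauge, short_offcut, screw_jar, flat_pencil from where it was at the start of the episode above 0.03 m).
It also fails if it takes over 64 s, if anything falls off the work surface, if the arm or the gripper's body presses on something with over 40 N, if the wrist force passes 120 N, or if a joint passes its speed limit or range.

ROBOT

A 6-joint arm with a two-finger parallel gripper is mounted at the origin on a cart in front of the work surface, level with it; the furniture and walls round the work are solid. World frame = base frame: x ahead of the robot, y to its left, z up, the work surface at z = 0. Lengths are in m, angles in rad, forces in N, time in s.
With the tool pointing down it reaches from about 0.275 to 1 m from the base axis. Payload 8.4 kg.
Tool frame: the origin (TCP) lies on the centre line of the jaws, within the pads' length; the fingertips stand 17 mm ahead of it and the grasp point (between the pads) lies 2 mm behind it (bot.tcp_to_tips is the y of the fingertips in the tool frame, in m); y points along the fingers, z is the direction in which the jaws open and shut, and the axes are right-handed (so a half turn about y gives the same grasp; the last joint's range is limited). The gripper opens to 85 mm and grips with 20 to 120 N. Pads are 22 mm wide; open, the fingers measure 114 mm over their backs; the gripper's body (76 mm by 85 mm) begins 54 mm behind the grasp point. The pads swing forward as they close: fully open they stand 13 mm farther back than shut.
Start: joints at [-1.268, 0.353, 1.633, -0, 1.155, -0.002], TCP at [0.188, -0.596, 0.224] pointing down, gripper open.
Joint ranges: [-2.63, 2.63], [-0.92, 2.1], [0.06, 2.66], [-1.3, 4.44], [0, 2.69], [-3.02, 3.02]. Speed limits (rad/s): [2.22, 2.22, 2.79, 3.14, 3.14, 3.14].

INTERFACE

Orientations are given as a unit quaternion [x, y, z, w].
In Python, from workcell import bot, hand, kinematics, get_obs, vision, hand_in gives the robot as it stands. The module is installed in compiled form; this text tells all that it offers. Calls block until the motion is done:
- bot.reach(position, orientation): joint-space move of the TCP to a pose.
- bot.servo_line(position, ori=None, velocity=0.15): straight line of the TCP; ori=None keeps the orientation; velocity is the mean speed in m/s.
- bot.goto_joints(angles): joint-space move.
- hand.move_gripper(opening, strength=None): finger opening in m; strength is the grip in N (None keeps the last); returns when the fingers have stopped.
- bot.dwell(seconds).
- kinematics.solve_ik(position, orientation): joint angles nearest the present ones, or None.
- get_obs(): the state.
- vision.read_camera(name): name is "scene" or "side" or "wrist"; returns a dict with "frame" (480x640x3 uint8, red, green, blue), "intrinsics" (3x3 intrinsics, pixels), "view" (4x4, takes a point from world to camera coordinates). Camera axes: x right, y down, z forward; pixel columns grow to the right and rows downward; lengths in m; the calibration is good to about 2 mm. A picture is of the moment at which its call begins. There is no depth.
A pose or a line that the arm cannot do raises bot.IKError and nothing moves.
- hand_in(): hands the job in, once; it reports no verdict.
The state is a dict: "time_s": time; "joint_pos": joint angles; "joint_vel": joint speeds; "joint_efforts": joint torques, N m; "position": TCP position; "orientation": TCP orientation; "wrist_force": force on the tool from outside, world axes, zero at the start; "ft_torque": the same for the moment, N m; "gripper_width": finger opening in m.
Only numpy, scipy, OpenCV 4.12 (cv2) and the standard library are available. Lean on these libraries where they do the work, as an engineer would, in place of code of your own. Each camera call takes 0.05 s, during which the arm holds its last target. There are 200 camera calls.

## Working session

There is one attempt and no reset: what is moved stays moved. The work goes in short steps, each a Python script; the robot and the scene stay as the last script left them, time stands still between calls to the robot, and variables do not carry over. Pictures are saved under pics/ and viewed, about 8 in all and at most 12, crops included, and the job is handed in when it is done.

```bash
mkdir -p pics; python3 - <<'E'
from workcell import bot,hand,kinematics,get_obs,vision
import cv2,numpy as np,pickle
d={}
for n in("scene","side","wrist"):
    r=vision.read_camera(n); d[n]=r
    cv2.imwrite(f"pics/{n}0.png",r["frame"][:,:,::-1])
    V=r["view"]; print(n,r["intrinsics"].round(1).tolist(),(-V[:3,:3].T@V[:3,3]).round(3),V[2,:3].round(2))
pickle.dump(d,open("d0.pkl","wb"))
o=get_obs(); print({k:np.round(v,3).tolist() for k,v in o.items()}, bot.tcp_to_tips)
E
```

```text
scene [[536.1, 0.0, 320.3], [0.0, 536.1, 243.1], [0.0, 0.0, 1.0]] [-0.352  0.866  0.897] [ 0.55 -0.67 -0.5 ]
side [[534.6, 0.0, 312.6], [0.0, 534.6, 237.8], [0.0, 0.0, 1.0]] [ 0.368 -1.617  0.967] [ 0.11  0.83 -0.55]
wrist [[410.9, 0.0, 322.6], [0.0, 410.9, 237.0], [0.0, 0.0, 1.0]] [ 0.267 -0.571  0.373] [-0.31 -0.1  -0.95]
{'time_s': 0.15, 'joint_pos': [-1.268, 0.354, 1.634, -0.0, 1.155, -0.002], 'joint_vel': [-0.001, -0.002, -0.0, -0.001, -0.001, 0.001], 'joint_efforts': [0.0, -60.564, -34.234, -0.0, 0.006, 0.0], 'position': [0.187, -0.596, 0.223], 'orientation': [-0.107, 0.699, -0.699, 0.107], 'wrist_force': [-0.566, 0.324, 0.581], 'ft_torque': [-0.024, -0.022, -0.014], 'gripper_width': 0.086} 0.017
```

View pics/scene0.png

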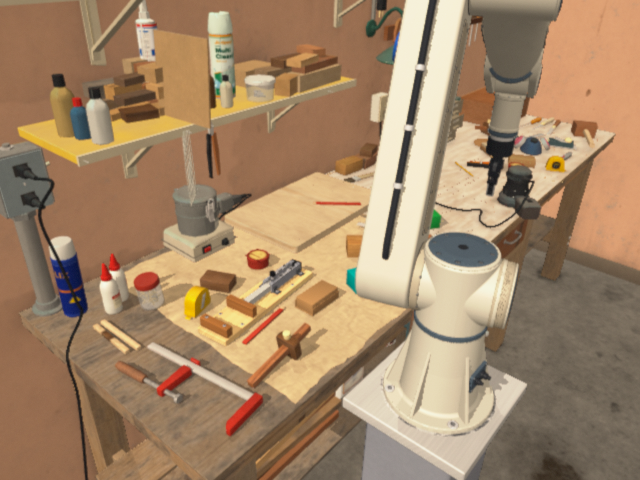

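View pics/side0.png

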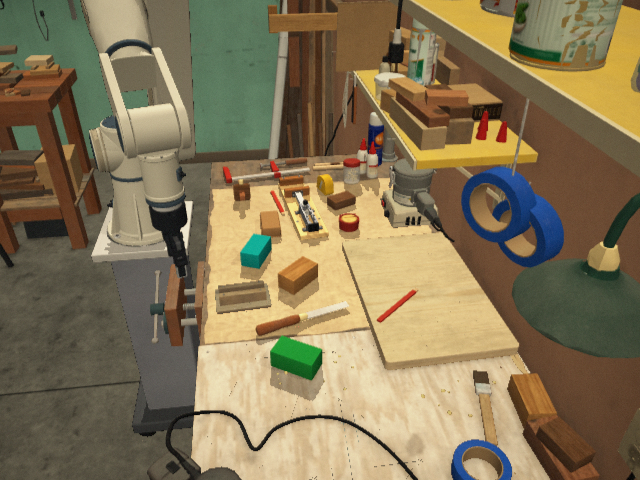

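```bash
python3 - <<'E'
import cv2
a=cv2.imread("pics/scene0.png")[225:375,180:380]; b=cv2.imread("pics/side0.png")[165:305,215:395]
a=cv2.resize(a,(780,585),interpolation=cv2.INTER_CUBIC);b=cv2.resize(b,(771,600),interpolation=cv2.INTER_CUBIC)
cv2.imwrite("pics/sceneC.png",a);cv2.imwrite("pics/sideC.png",b)
E
```

```text
(no output)
```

View pics/sceneC.png

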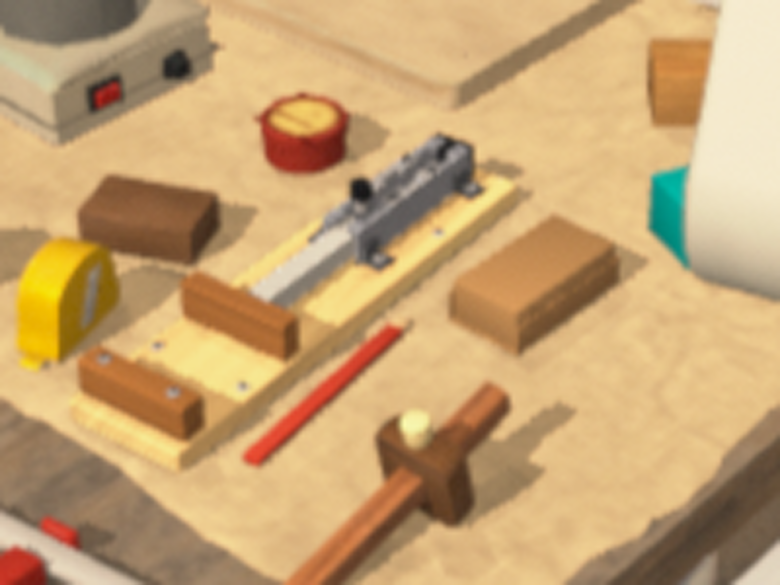

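View pics/sideC.png

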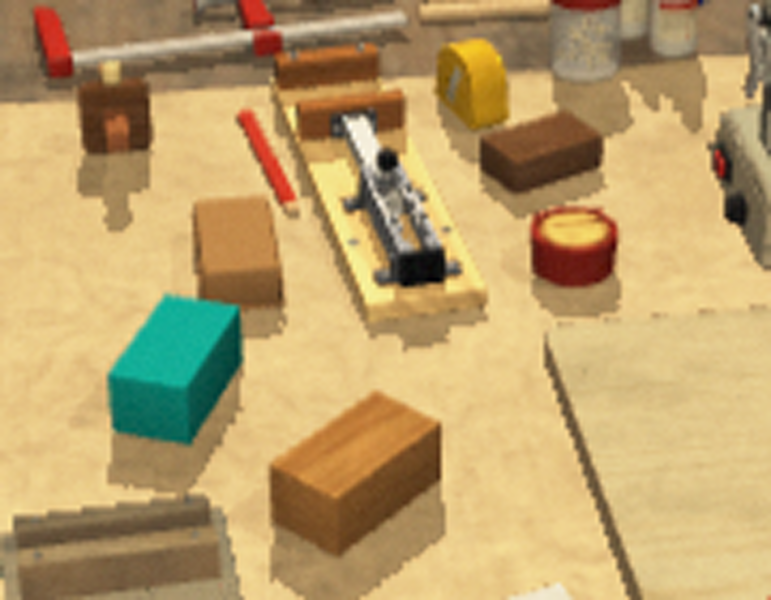

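```bash
cat > h.py <<'E'
import numpy as np
def ray(r,u,v,z):
    K,V=r["intrinsics"],r["view"]; R=V[:3,:3]; c=-R.T@V[:3,3]
    d=R.T@np.linalg.inv(K)@np.array([u,v,1.]); return c+d*(z-c[2])/d[2]
def proj(r,p):
    q=r["view"][:3,:3]@np.asarray(p,float)+r["view"][:3,3]; q=r["intrinsics"]@q; return q[:2]/q[2]
E
python3 - <<'E'
import pickle,numpy as np
from h import *
d=pickle.load(open("d0.pkl","rb")); S=d["scene"];T=d["side"]
sc=lambda x,y,z:ray(S,180+x/3.9-.4,225+y/3.9-.4,z); sd=lambda x,y,z:ray(T,215+x/4.283-.4,165+y/4.283-.4,z)
P=[sd(*p,.05) for p in((377,392),(440,424),(338,497),(272,465))]
print("oak",np.round(P,3).tolist(),np.mean(P,0).round(3),[np.linalg.norm(P[i]-P[(i+1)%4]).round(3) for i in range(4)])
print("cap",sc(361,183,.068).round(3),sd(387,155,.068).round(3))
print("board side",[sd(*p,.018).round(3).tolist() for p in((487,292),(370,305),(273,85))])
print("board scene",[sc(*p,.018).round(3).tolist() for p in((75,403),(180,457),(520,183))])
print("cleat top sc",[sc(*p,.046).round(3).tolist() for p in((81,355),(190,408),(203,400),(98,347))])
print("stop top sc",[sc(*p,.05).round(3).tolist() for p in((183,280),(285,328),(298,318),(200,272))])
E
```

```text
oak [[0.504, -0.324, 0.05], [0.542, -0.367, 0.05], [0.465, -0.438, 0.05], [0.425, -0.398, 0.05]] [ 0.484 -0.382  0.05 ] [np.float64(0.058), np.float64(0.105), np.float64(0.057), np.float64(0.108)]
cap [ 0.549 -0.03   0.068] [ 0.546 -0.023  0.068]
board side [[0.607, -0.158, 0.018], [0.516, -0.164, 0.018], [0.47, 0.206, 0.018]]
board scene [[0.558, 0.228, 0.018], [0.466, 0.218, 0.018], [0.513, -0.166, 0.018]]
cleat top sc [[0.564, 0.214, 0.046], [0.471, 0.203, 0.046], [0.471, 0.193, 0.046], [0.563, 0.202, 0.046]]
stop top sc [[0.573, 0.118, 0.05], [0.483, 0.11, 0.05], [0.484, 0.096, 0.05], [0.572, 0.104, 0.05]]
```

Oak block candidates (side pixels):
- (298,274), oak grain, tall: chosen. Its measured top face is 107 x 58 mm at z = 0.05, which fits.
- (270,222), paper-wrapped sanding block, low.
- (256,250), turquoise, and (296,357), green: decoys.
- (341,200), dark short offcut.

The crop confirms the choice. The button cap is at side (305,201) and scene (272,272). Next I hover over the stop for a wrist view.

```bash
cat >> h.py <<'E'
from scipy.spatial.transform import Rotation as Rn
def down(a):   # tool down, jaws open along world heading a
    y=np.array([0,0,-1.]); z=np.array([np.cos(a),np.sin(a),0]); return Rn.from_matrix(np.c_[np.cross(y,z),y,z]).as_quat()
def pick(kin,obs,p,a):
    best=None
    for k in(0,np.pi):
        j=kin.solve_ik(p,down(a+k))
        if j is not None:
            c=np.abs(np.array(j)-obs["joint_pos"]).max()
            if best is None or c<best[0]: best=(c,down(a+k),j)
    return best
E
python3 - <<'E'
from workcell import bot,hand,kinematics,get_obs,vision
import cv2,pickle
from h import *
o=get_obs(); p=[.547,-.028,.25]
b=pick(kinematics,o,p,np.pi/2+.122); print(b)
bot.reach(p,b[1]); print(get_obs()["time_s"])
hand.move_gripper(.03,20); print(get_obs()["time_s"])
r=vision.read_camera("wrist"); pickle.dump(r,open("w1.pkl","wb")); cv2.imwrite("pics/w1.png",r["frame"][:,:,::-1])
o=get_obs();print(o["time_s"],o["position"],o["wrist_force"],o["gripper_width"]); print(proj(r,[.547,-.028,.07]))
E
```

```text
(np.float64(1.3973051410186288), array([-0.04310677,  0.70579162, -0.70579162,  0.04310677]), array([-5.38823096e-02,  2.07844693e-01,  1.77106705e+00, -4.44089210e-16,
        1.16268091e+00,  1.39491402e+00]))
2.5417
3.1167
3.1667 [ 0.54700597 -0.02803418  0.25000699] [ 0.51113593  0.24142684 -0.19869278] 0.02954227479630479
[321.77060015 202.40486176]
```

View pics/w1.png

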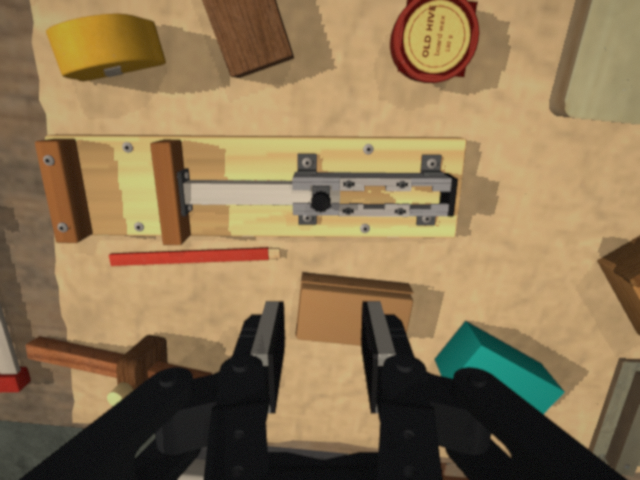

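```bash
python3 - <<'E'
import cv2,pickle
from h import *
r=pickle.load(open("w1.pkl","rb")); f=r["frame"]; hsv=cv2.cvtColor(f,cv2.COLOR_RGB2HSV)
c=f[180:216,295:345]; m=(c.max(2)<45).astype(np.uint8)
n,l,s,ce=cv2.connectedComponentsWithStats(m)
for i in range(1,n):
    if s[i,4]>30: print("cap",s[i],ce[i]+[295,180],ray(r,*(ce[i]+[295,180]),.0675).round(4))
# board long edges: sample columns between, upper/lower transitions in blue channel
import numpy as np
up=[];lo=[]
sat=hsv[:,:,1].astype(int)
for x in range(200,455,8):
    g=np.diff(cv2.GaussianBlur(f[:,:,2].astype(np.float32),(1,3),0)[:,x])
    a=125+np.abs(g[125:150]).argmax(); b=228+np.abs(g[228:246]).argmax(); up.append((x,a+.5)); lo.append((x,b+.5))
for nme,e,z in(("up",up,.018),("lo",lo,.018)):
    P=np.array([ray(r,*p,z)[:2] for p in e]); vx,vy,x0,y0=cv2.fitLine(P.astype(np.float32),cv2.DIST_HUBER,0,.001,.001).ravel()
    print(nme,vx,vy,x0,y0,"yaw",np.arctan2(-vx,vy) if vy>0 else np.arctan2(vx,-vy),"resid",np.median(abs((P-[x0,y0])@[vy,-vx])))
cv2.imwrite("pics/w1c.png",cv2.resize(f[120:250,30:480,::-1],(780,225),interpolation=cv2.INTER_CUBIC))
cv2.imwrite("pics/w1d.png",cv2.resize(f[160:230,285:475,::-1],(760,280),interpolation=cv2.INTER_CUBIC))
cv2.imwrite("pics/w1e.png",np.vstack([cv2.resize(f[160:230,285:475,::-1],(780,288),interpolation=cv2.INTER_CUBIC),cv2.resize(f[120:250,30:250,::-1],(490,290),interpolation=cv2.INTER_CUBIC).copy() if 0 else cv2.copyMakeBorder(cv2.resize(f[120:250,30:250,::-1],(490,290),interpolation=cv2.INTER_CUBIC),0,0,0,290,0)]))
E
```

```text
cap [ 17  11  18  20 275] [320.66181818 200.78909091] [ 0.5476 -0.027   0.0675]
up 0.110454224 -0.9938812 0.59294945 -0.00907225 yaw 0.11068006 resid 0.0012699193651582175
lo 0.12594739 -0.99203694 0.50115263 -0.040541515 yaw 0.12628278 resid 0.0005068966858328303
```

View pics/w1e.png

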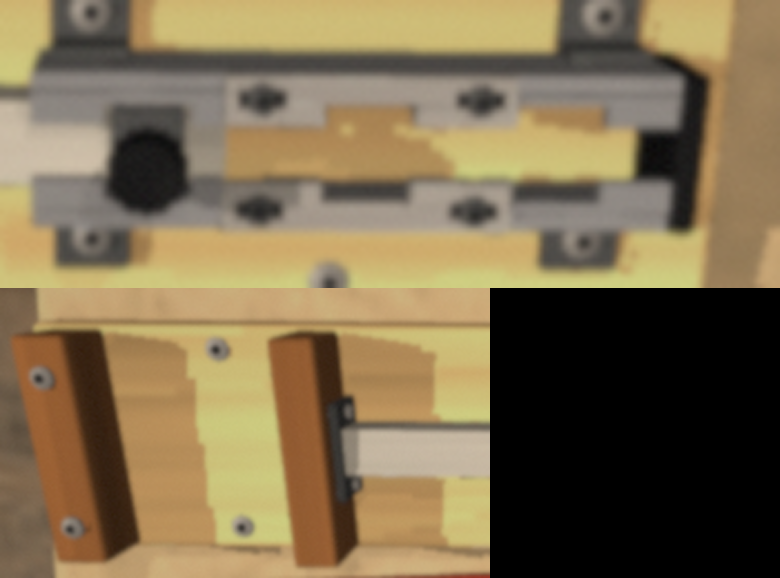

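```bash
cat >> h.py <<'E'
YAW=.122; EX=np.array([np.cos(YAW),np.sin(YAW),0]); EY=np.array([-np.sin(YAW),np.cos(YAW),0])
CAP=np.array([.5476,-.027,0])
def fl(o,f0=np.zeros(3)):
    f=np.array(o["wrist_force"])-f0; return np.array([f@EX,f@EY,f[2]])
E
python3 - <<'E'
from workcell import bot,hand,get_obs
from h import *
q=down(np.pi/2+YAW) ; o=get_obs()
if abs(np.dot(q,o["orientation"]))<.7: q=down(-np.pi/2+YAW)
p=CAP.copy(); p[2]=.13; bot.servo_line(p,q,.2); p[2]=.10; bot.servo_line(p,None,.06)
f0=np.array(get_obs()["wrist_force"]); np.save("f0.npy",f0)
for z in (.09,.084,.078):
    p[2]=z; bot.servo_line(p,None,.04); f=fl(get_obs(),f0); print(z,f.round(2))
    if abs(f).max()>4: bot.servo_line([p[0],p[1],.1],None,.1); raise SystemExit("contact")
w=.024
while w>.0135:
    hand.move_gripper(w,20); o=get_obs(); f=fl(o,f0); print(round(w,4),round(o["gripper_width"],4),f.round(2),round(o["time_s"],2))
    k=0
    while abs(f[1])>2 and k<6:
        p=p+EY*np.sign(f[1])*.0007; bot.servo_line(p,None,.02); f=fl(get_obs(),f0); k+=1; print("  shift",f.round(2))
    if o["gripper_width"]-w>.0015: break
    w-=.0015
np.save("p.npy",p); o=get_obs(); print(p,o["position"],o["time_s"])
E
```

```text
0.09 [ 1.29 -0.1   0.21]
0.084 [ 0.79  1.56 -0.68]
0.078 [ 1.12  0.68 -0.31]
0.024 0.0235 [2.01 1.34 0.11] 5.8
0.0225 0.0226 [ 1.02  1.98 -0.92] 6.02
0.021 0.0215 [ 1.48  1.37 -0.82] 6.23
0.0195 0.0196 [0.05 1.8  0.35] 6.45
0.018 0.0183 [ 1.26  1.13 -0.5 ] 6.67
0.0165 0.0167 [ 1.3   0.32 -0.02] 6.88
0.015 0.0151 [1.09 0.85 0.33] 7.1
[ 0.5476 -0.027   0.078 ] [ 0.54761689 -0.02700604  0.07800677] 7.1
```

```bash
python3 - <<'E'
from workcell import bot,hand,get_obs,vision
from h import *
import cv2
f0=np.load("f0.npy")
hand.move_gripper(.013,25); bot.dwell(.1); o=get_obs(); print(o["gripper_width"],fl(o,f0).round(2),o["time_s"])
r=vision.read_camera("wrist"); cv2.imwrite("pics/w2.png",r["frame"][100:400,170:470,::-1])
E
```

```text
0.01347670150521915 [ 1.62  0.64 -0.71] 7.4167
```

View pics/w2.png

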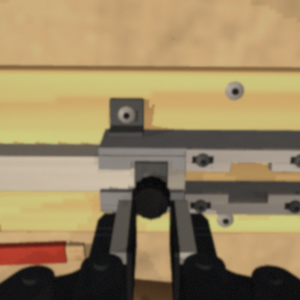

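```bash
python3 - <<'E'
from workcell import get_obs,vision
from h import *
r=vision.read_camera("wrist"); V=r["view"];print("cam",-V[:3,:3].T@V[:3,3])
p=np.load("p.npy")
for z in(.0575,.061,.0645,.0715,.078): 
    q=p.copy();q[2]=z; print(z,(proj(r,q)-[170,100]).round(1),(proj(r,q+EY*.0068)-[170,100]).round(1),(proj(r,q+EX*.008)-[170,100]).round(1))
f=r["frame"][100:400,170:470]
m=(f.max(2)<30).astype(np.uint8)
print("dark rows at col152:",[i for i in range(160,240) if m[i,152]][:3],[i for i in range(160,240) if m[i,152]][-3:])
row=f[195].max(1); print([int(x) for x in row[110:200:3]])
E
```

```text
cam [ 0.63028829 -0.01706839  0.22788492]
0.0575 [151.6 187.9] [136.7 187.9] [151.6 171.9]
0.061 [151.6 191.4] [136.5 191.4] [151.6 175.1]
0.0645 [151.6 195. ] [136.2 195. ] [151.6 178.4]
0.0715 [151.5 202.5] [135.6 202.5] [151.5 185.4]
0.078 [151.5 210. ] [135. 210.] [151.5 192.5]
dark rows at col152: [177, 178, 179] [214, 215, 216]
[138, 138, 138, 139, 137, 133, 130, 93, 19, 25, 27, 26, 24, 26, 27, 32, 31, 28, 21, 10, 68, 106, 105, 103, 103, 106, 119, 118, 119, 119]
```

```bash
python3 - <<'E'
from workcell import bot,hand,get_obs
from h import *
f0=np.load("f0.npy")
for w in(.012,.011,.010):
    hand.move_gripper(w,25); o=get_obs(); print(w,o["gripper_width"],fl(o,f0).round(2),o["time_s"])
    if o["gripper_width"]-w>.001: break
p=np.load("p.npy"); ok=True
for i in range(4):
    p[2]-=.0005; bot.servo_line(p,None,.02); o=get_obs(); f=fl(o,f0); print(p[2].round(4),o["gripper_width"],f.round(2))
    if f[2]>12: break
np.save("p.npy",p)
E
```

```text
0.012 0.011834382614744768 [ 0.52  1.08 -0.59] 7.7333
0.011 0.01084305319791943 [ 1.9   0.81 -0.11] 7.95
0.01 0.01032161396998957 [ 0.62  0.97 -0.69] 8.1667
0.0775 0.009936523219786598 [0.68 1.15 0.35]
0.077 0.010077177180446118 [ 0.4   1.3  -0.22]
0.0765 0.010194571763304374 [ 0.61  0.5  -0.88]
0.076 0.010098739674051152 [ 1.07  1.41 -0.87]
```

```bash
python3 - <<'E'
from workcell import vision,get_obs
import cv2,pickle
from h import *
r=vision.read_camera("wrist"); s=vision.read_camera("side"); pickle.dump((r,s),open("w3.pkl","wb"))
c=proj(s,[.5476,-.027,.075]).astype(int); print(c)
a=cv2.resize(r["frame"][230:390,250:390],(525,600),interpolation=cv2.INTER_CUBIC)
b=cv2.resize(s["frame"][c[1]-60:c[1]+60,c[0]-27:c[0]+28],(275,600),interpolation=cv2.INTER_CUBIC)
cv2.imwrite("pics/w3.png",np.hstack([a,b])[:,:,::-1])
E
```

```text
[305 199]
```

View pics/w3.png

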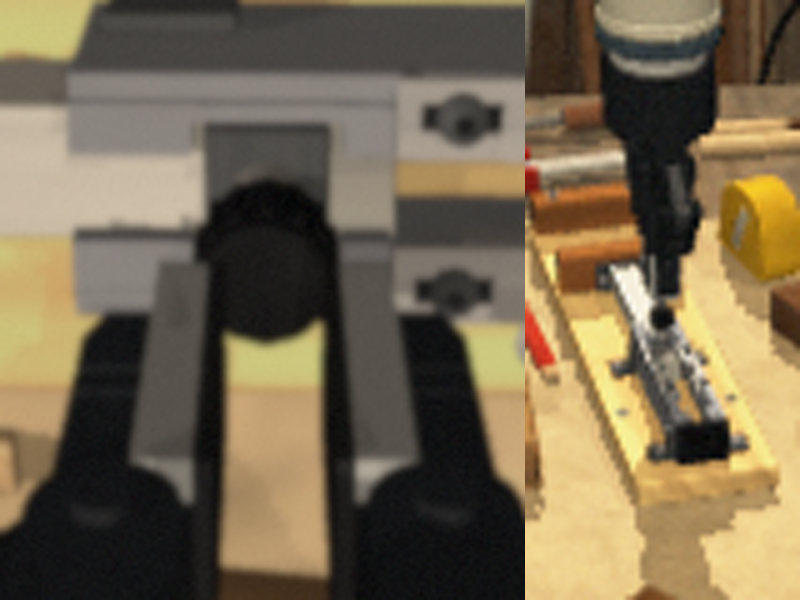

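```bash
python3 - <<'E'
from workcell import bot,hand,get_obs
from h import *
f0=np.load("f0.npy"); p=np.load("p.npy")
while p[2]>.062:
    p[2]-=.001; bot.servo_line(p,None,.03); o=get_obs(); f=fl(o,f0); print(p[2].round(4),o["position"][2].round(4),f.round(2))
    if abs(f).max()>4: break
np.save("p.npy",p); print(o["time_s"])
E
```

```text
0.075 0.0749 [0.47 0.61 0.11]
0.074 0.0739 [ 0.51  0.16 -0.07]
0.073 0.0729 [ 1.36  1.13 -0.69]
0.072 0.0719 [2.07 0.96 0.33]
0.071 0.0709 [0.54 1.47 0.1 ]
0.07 0.0699 [ 0.23  0.5  -0.75]
0.069 0.0689 [ 1.5   0.83 -0.24]
0.068 0.0679 [ 1.63  0.22 -0.67]
0.067 0.0669 [ 0.94  0.66 -0.76]
0.066 0.0659 [ 1.4   1.31 -1.17]
0.065 0.0649 [ 1.14  0.63 -0.35]
0.064 0.0643 [0.46 0.65 4.56]
12.2667
```

```bash
python3 - <<'E'
from workcell import vision,get_obs
import cv2,pickle
from h import *
r=vision.read_camera("wrist"); s=vision.read_camera("side"); pickle.dump((r,s),open("w4.pkl","wb"))
a=cv2.resize(r["frame"][230:390,250:390],(525,600),interpolation=cv2.INTER_CUBIC)
b=cv2.resize(s["frame"][170:230,290:318],(275,600),interpolation=cv2.INTER_CUBIC)
cv2.imwrite("pics/w4.png",np.hstack([a,b])[:,:,::-1])
o=get_obs(); print(o["orientation"],o["position"],fl(o,np.load("f0.npy")),o["ft_torque"])
p=np.load("p.npy")
for q in(p,p+EX*.011,p-EX*.011):
  for z in(.048,.0715): q=q.copy();q[2]=z; print(z,((proj(r,q+EY*.005)-[250,230])*3.75).round(),(proj(s,q-EY*.01)-[290,170])*10)
E
```

```text
[ 0.04297545 -0.7057791   0.70580439 -0.04323347] [ 0.54776138 -0.02700959  0.06427365] [-0.39915068  1.21653195  4.03486834] [-0.00077241  0.17628236  0.02847948]
0.048 [226. 234.] [162.4394735  378.06528953]
0.0715 [220. 335.] [161.78870159 318.21913601]
0.048 [225. 150.] [193.54722822 373.9926311 ]
0.0715 [219. 241.] [193.11706373 314.19230925]
0.048 [227. 316.] [131.25451043 382.14805615]
0.0715 [221. 425.] [130.38203278 322.256028  ]
```

View pics/w4.png

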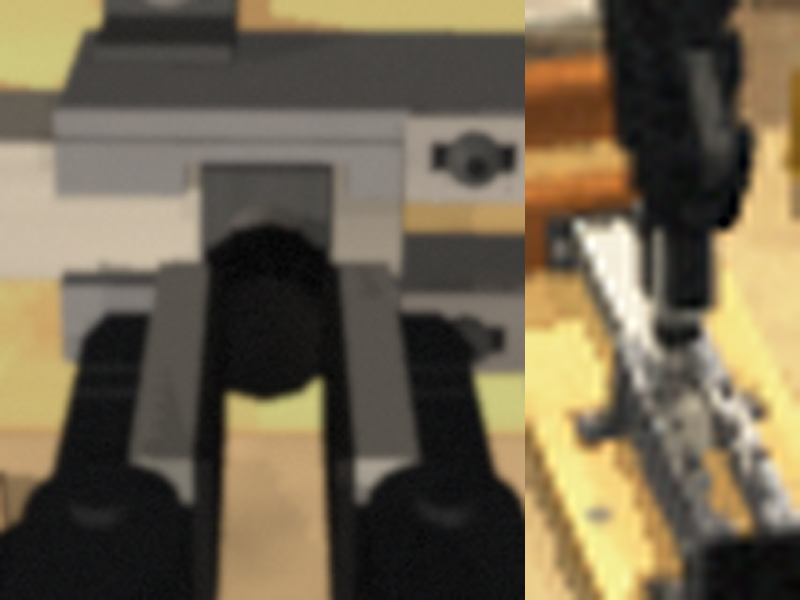

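The image and the contact agree: the closed fingertips rest on the cap's top (0.0715) with the TCP at 0.0645. So the real tips sit about 7 mm above the TCP, not 17 mm ahead of it. I'll use this measured offset, straddle the cap lower down, and close with force guards.

```bash
python3 - <<'E'
from workcell import bot,hand,get_obs
from h import *
f0=np.load("f0.npy"); p=np.load("p.npy")
p[2]=.075; bot.servo_line(p,None,.06); hand.move_gripper(.028,20)
f0=np.array(get_obs()["wrist_force"]); np.save("f0.npy",f0)
for z in np.arange(.070,.0549,-.0025):
    p[2]=z; bot.servo_line(p,None,.04); f=fl(get_obs(),f0); 
    if abs(f).max()>4: print("contact",z,f); break
w=.022; print(z,f.round(2))
while w>.0125:
    hand.move_gripper(w,20); o=get_obs(); f=fl(o,f0); print(round(w,4),round(o["gripper_width"],4),f.round(2),round(o["time_s"],2))
    k=0
    while abs(f[1])>3.5 and k<6:
        p=p+EY*np.sign(f[1])*.0005; bot.servo_line(p,None,.02); f=fl(get_obs(),f0); k+=1; print("  shift",f.round(2))
    if o["gripper_width"]-w>.0012: break
    w-=.0015
np.save("p.npy",p); o=get_obs(); print(p,o["position"],o["time_s"])
E
```

```text
0.05499999999999999 [ 0.09  0.06 -0.38]
0.022 0.0216 [ 0.56  0.03 -1.01] 15.03
0.0205 0.0202 [ 0.83  0.29 -0.16] 15.24
0.019 0.0191 [-0.11  0.19 -1.38] 15.46
0.0175 0.0175 [-0.22  0.68 -0.53] 15.68
0.016 0.0161 [ 0.05  1.78 -0.79] 15.89
0.0145 0.0146 [-0.65  1.09  0.6 ] 16.11
0.013 0.0144 [-1.76  1.38  2.18] 16.32
[ 0.5476 -0.027   0.055 ] [ 0.54761468 -0.02698086  0.05506592] 16.325
```

```bash
python3 - <<'E'
from workcell import bot,hand,get_obs
from h import *
f0=np.load("f0.npy"); p=np.load("p.npy")
hand.move_gripper(.010,35); o=get_obs(); print(o["gripper_width"],fl(o,f0).round(2))
z0=p[2]
for i in range(11):
    p[2]-=.0005; bot.servo_line(p,None,.02); o=get_obs(); f=fl(o,f0); print(p[2].round(4),o["position"][2].round(4),round(o["gripper_width"],4),f.round(2))
    if f[2]>13 or abs(f[1])>12: break
np.save("p.npy",p); print(o["time_s"])
E
```

```text
0.013679333834171518 [-0.93  0.72  3.29]
0.0545 0.0546 0.0136 [-1.48  1.88  5.34]
0.054 0.0541 0.0139 [-0.69  1.05  4.71]
0.0535 0.0536 0.0142 [-2.07  1.45  4.63]
0.053 0.0532 0.0136 [-1.46  1.62  5.37]
0.0525 0.0527 0.0138 [-2.58  1.48  4.97]
0.052 0.0522 0.0138 [-1.43  0.84  5.94]
0.0515 0.0517 0.0138 [-1.78  0.99  6.17]
0.051 0.0513 0.0138 [-2.21  1.28  6.64]
0.0505 0.0508 0.014 [-2.3   0.18  7.31]
0.05 0.0503 0.0137 [-2.39  1.94  6.83]
0.0495 0.0498 0.0138 [-3.21  1.21  8.05]
19.2917
```

```bash
python3 - <<'E'
from workcell import bot,hand,get_obs
from h import *
f0=np.load("f0.npy"); p=np.load("p.npy"); s=0.
p[2]-=.0003
while s<.012:
    s+=.001; p=p-EY*.001; bot.servo_line(p,None,.02); o=get_obs(); f=fl(o,f0); print(round(s,4),f.round(2),o["position"][2].round(4))
    if abs(f[1])>12 or f[2]>14: print("stop"); break
np.save("p.npy",p); print(o["time_s"])
E
```

```text
0.001 [-2.84  0.36  6.99] 0.0496
0.002 [-2.61  0.4   7.62] 0.0496
0.003 [-2.22  0.92  8.17] 0.0496
0.004 [-2.69  1.55  8.66] 0.0496
0.005 [-3.74  1.15  7.87] 0.0496
0.006 [-2.97  0.68  9.06] 0.0496
0.007 [-2.18  0.88  8.09] 0.0496
0.008 [-2.69  1.53  8.44] 0.0496
0.009 [-3.05 -0.32  7.75] 0.0496
0.01 [-2.45  0.95  8.  ] 0.0495
0.011 [-2.38  0.8   7.77] 0.0496
0.012 [-2.69  1.48  7.9 ] 0.0496
22.2917
```

```bash
python3 - <<'E'
from workcell import vision,get_obs
import cv2,pickle
from h import *
r=vision.read_camera("wrist"); s=vision.read_camera("scene"); pickle.dump((r,s),open("w5.pkl","wb"))
a=cv2.resize(r["frame"][240:380,220:420],(500,350),interpolation=cv2.INTER_CUBIC)
d=pickle.load(open("d0.pkl","rb"))["scene"]["frame"]
b=np.vstack([cv2.resize(x[270:340,190:290],(300,175*6//5),interpolation=cv2.INTER_CUBIC) for x in(d,s["frame"])])
a=cv2.copyMakeBorder(a,0,70,0,0,cv2.BORDER_CONSTANT)
cv2.imwrite("pics/w5.png",np.hstack([a,b])[:,:,::-1])
E
```

```text
(no output)
```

View pics/w5.png

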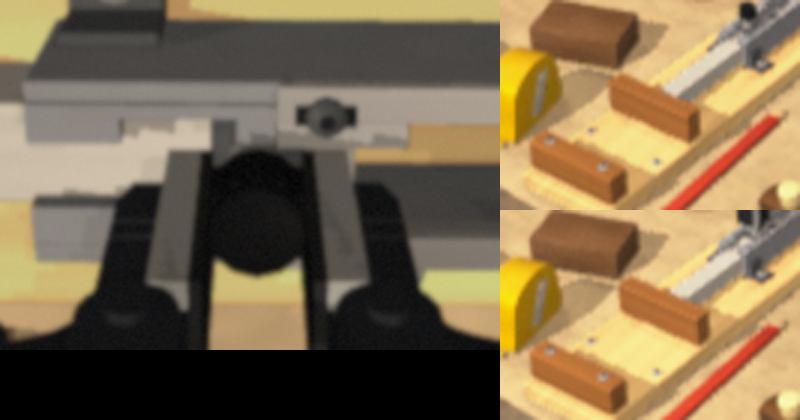

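```bash
python3 - <<'E'
from workcell import bot,hand,get_obs
from h import *
f0=np.load("f0.npy"); p=np.load("p.npy"); s=.012
while s<.0335:
    s+=.003; p=p-EY*.003; bot.servo_line(p,None,.03); o=get_obs(); f=fl(o,f0)
    if abs(f[1])>12 or f[2]>15: print("stop",s,f); raise SystemExit
print(s,f.round(2),o["time_s"])
hand.move_gripper(.0168,20); o=get_obs(); print("open",o["gripper_width"],fl(o,f0).round(2))
hist=[]
while s<.0525:
    s+=.0006; p=p-EY*.0006; bot.servo_line(p,None,.03); o=get_obs(); f=fl(o,f0); hist.append(f[1]); print(round(s,4),f.round(1),round(o["time_s"],2))
    if f[1]>8 and s>.036: break
np.save("p.npy",p); np.save("s.npy",s)
E
```

```text
0.036 [-2.88 -0.9   8.89] 24.3917
open 0.017123865792110973 [ 0.59  3.29 -1.17]
0.0366 [ 0.7  5.5 -1.8] 24.86
0.0372 [ 0.8  6.5 -1.8] 25.11
0.0378 [ 1.3  5.6 -1.8] 25.36
0.0384 [ 0.7  6.3 -1.3] 25.61
0.039 [-0.   6.7 -0.8] 25.86
0.0396 [ 0.9  5.8 -1.5] 26.11
0.0402 [-0.4  5.4 -1.4] 26.36
0.0408 [ 0.3  5.2 -0.2] 26.61
0.0414 [-0.2  5.  -0.9] 26.86
0.042 [ 0.2  6.1 -1.4] 27.11
0.0426 [-0.2  4.7 -0.7] 27.36
0.0432 [0.1 5.1 0.3] 27.61
0.0438 [ 0.2  5.  -0.7] 27.86
0.0444 [-0.7  3.1  1.7] 28.11
0.045 [-1.   1.4  0.6] 28.36
0.0456 [ 0.6  0.1 -1.6] 28.61
0.0462 [-0.6  0.5 -0.4] 28.86
0.0468 [-0.3  1.7 -0.2] 29.11
0.0474 [-1.   2.1 -0.5] 29.36
0.048 [-0.5  0.8 -1.3] 29.61
0.0486 [-0.5  3.9 -0.4] 29.86
0.0492 [ 1.   6.5 -0.3] 30.11
0.0498 [0.6 9.9 0. ] 30.36
```

```bash
python3 - <<'E'
from workcell import bot,hand,get_obs,vision
import cv2,pickle
from h import *
f0=np.load("f0.npy"); p=np.load("p.npy")
for i in range(6):
    p=p+EY*.0006; bot.servo_line(p,None,.03); o=get_obs(); print(fl(o,f0).round(1))
    if i>2 and abs(fl(o,f0)[1])<1.5: break
hand.move_gripper(.03,20); print(fl(get_obs(),f0).round(1))
p[2]=.25; bot.servo_line(p,None,.3); q=CAP.copy(); 
r=vision.read_camera("wrist"); s=vision.read_camera("side"); pickle.dump((r,s),open("w6.pkl","wb")); print(get_obs()["time_s"],p)
c=proj(s,[*p[:2],.06]).astype(int); print(c)
a=cv2.resize(r["frame"][120:260,20:560],(780,202),interpolation=cv2.INTER_CUBIC)
b=cv2.resize(s["frame"][c[1]-30:c[1]+30,c[0]-45:c[0]+45],(570,380),interpolation=cv2.INTER_CUBIC)
cv2.imwrite("pics/w6.png",np.vstack([a,cv2.copyMakeBorder(b,0,0,0,210,cv2.BORDER_CONSTANT)])[:,:,::-1])
E
```

```text
[ 1.   6.1 -0.7]
[ 0.4  5.1 -1.1]
[ 0.   1.7 -0.7]
[-0.3 -0.1 -0.9]
[-0.  -0.3 -0.8]
32.5583 [ 0.55336847 -0.07404769  0.25      ]
[308 210]
```

View pics/w6.png

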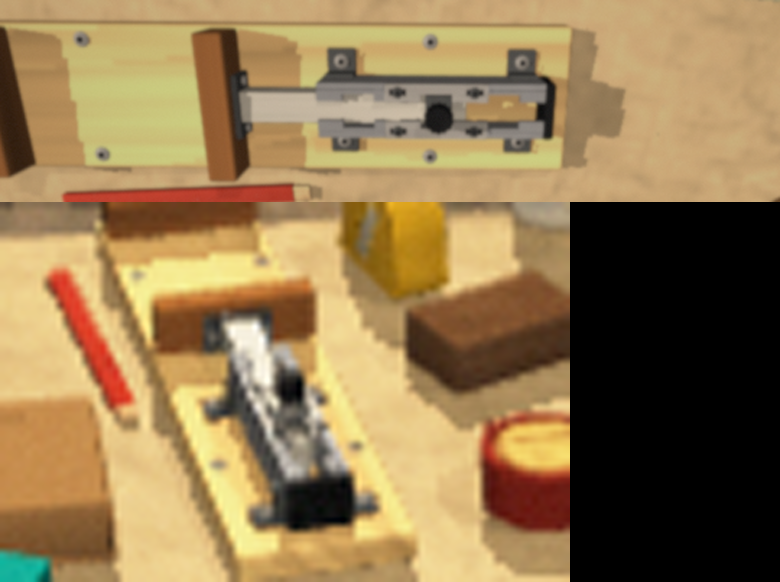

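```bash
python3 - <<'E'
import pickle,cv2
from h import *
r1=pickle.load(open("w1.pkl","rb")); r6,s6=pickle.load(open("w6.pkl","rb"))
L=lambda P:np.array([(P-CAP)@EX,(P-CAP)@EY-.057])
cl=L(ray(r1,68.2,191.3,.046)); st0=L(ray(r1,157.1,192.6,.05)); st1=L(ray(r6,159.9,194,.05))
print("cleat",cl,"stop0",st0,"gap0",cl[1]-st0[1],"stop1",st1,"gap1",cl[1]-st1[1])
f=r6["frame"]; x,y=20+438/1.444,120+117/1.444; x,y=int(x),int(y); c=f[y-18:y+18,x-22:x+22]; m=(c.max(2)<45).astype(np.uint8)
n,l,s,ce=cv2.connectedComponentsWithStats(m); i=1+s[1:,4].argmax(); uv=ce[i]+[x-22,y-18]; print("cap1",s[i],L(ray(r6,*uv,.0675)), L(ray(r1,320.66,200.79,.0675)))
E
```

```text
cleat [0.00314949 0.16434867] stop0 [0.00292778 0.08498499] gap0 0.079363680889839 stop1 [0.00147531 0.03603232] gap1 0.12831634962345798
cap1 [ 14   9  18  19 273] [-0.00038246 -0.10539476] [ 2.92337196e-05 -5.69957783e-02]
```

```bash
python3 - <<'E'
from workcell import bot,hand,kinematics,get_obs,vision
import cv2,pickle
from h import *
T=CAP+EY*(.057+.1018)+EX*.001; o=get_obs()
p=np.array([.484,-.382,.25]); b=pick(kinematics,o,p,.75+np.pi/2); print(b)
for k in(0,np.pi):
    print(k,kinematics.solve_ik([*T[:2],.15],down(YAW+k)))
bot.reach(p,b[1]); hand.move_gripper(.085,40)
r=vision.read_camera("wrist"); pickle.dump((r,b[1]),open("w7.pkl","wb")); f=r["frame"]; print(get_obs()["time_s"],proj(r,[.484,-.382,.05]))
hsv=cv2.cvtColor(f,cv2.COLOR_RGB2HSV); u,v=proj(r,[.484,-.382,.05]).astype(int); print("hsv",np.median(hsv[v-12:v+12,u-12:u+12].reshape(-1,3),0),np.median(hsv[v-90:v-85,u-8:u+8].reshape(-1,3),0))
cv2.imwrite("pics/w7.png",f[:,:,::-1])
E
```

```text
(np.float64(1.1628904395876367), array([-0.25899379,  0.65796825, -0.65796825,  0.25899379]), array([-0.67058817,  0.31711541,  1.62478708,  0.        ,  1.19969017,
        0.15020815]))
0 [ 2.39423866e-01  3.15356670e-01  1.87345140e+00 -4.44089210e-16
  9.52784589e-01  1.17423866e-01]
3.141592653589793 None
34.3917 [322.41618866 196.5738703 ]
hsv [ 15. 157. 172.] [ 17. 106. 189.]
```

View pics/w7.png

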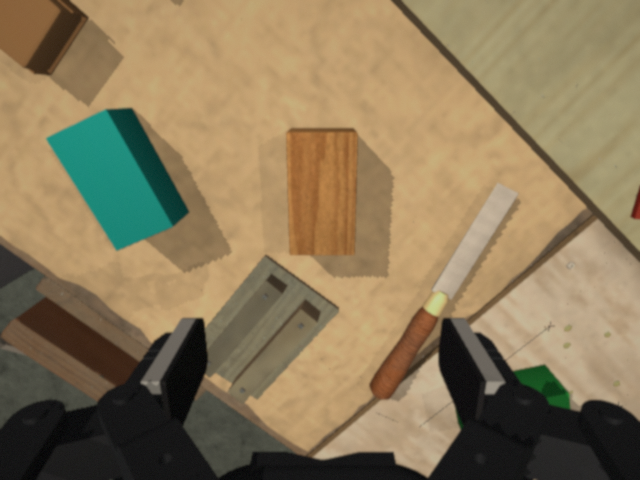

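```bash
python3 - <<'E'
from workcell import bot,hand,get_obs
import pickle
from h import *
r,q=pickle.load(open("w7.pkl","rb"))
P=np.array([ray(r,*c,.05) for c in((288,130.5),(356,130.5),(356,255),(289,255))]); C=P.mean(0)
d=(P[0]+P[1]-P[2]-P[3])[:2]; a=np.arctan2(d[1],d[0])%np.pi
print(C.round(4),"long",np.linalg.norm(d)/2,"wide",np.linalg.norm(P[1]-P[0]),"yaw",a)
qq=max((down(a+np.pi/2),down(a-np.pi/2)),key=lambda x:abs(np.dot(x,q)))
p=C.copy(); p[2]=.11; bot.reach(p,qq); f0=np.array(get_obs()["wrist_force"])
for z in(.06,.035,.025,.018,.012):
    p[2]=z; bot.servo_line(p,None,.12 if z>.05 else .06); f=fl(get_obs(),f0); print(z,f.round(1))
    if abs(f).max()>5: break
hand.move_gripper(.05,40); o=get_obs(); print("w",o["gripper_width"],o["wrist_force"]-f0,o["time_s"])
np.save("g.npy",np.r_[p,qq])
E
```

```text
[ 0.4844 -0.3815  0.05  ] long 0.11056473291729567 wide 0.05623072357537758 yaw 0.7544453587440361
0.06 [-0.7 -1.2 -0.8]
0.035 [-1.  -0.4 -1.2]
0.025 [-2.2 -0.7 -0.5]
0.018 [-1.2 -0.7  0.1]
0.012 [-0.2 -0.4  0.5]
w 0.0595702740475024 [-1.12354517 -0.84861881  0.35671062] 37.3333
```

```bash
python3 - <<'E'
from workcell import bot,hand,get_obs
from h import *
g=np.load("g.npy"); p=g[:3].copy(); p[2]=.05; bot.servo_line(p,None,.1); p[2]=.15; bot.servo_line(p,None,.25)
o=get_obs(); print("held",o["gripper_width"],o["time_s"])
T=CAP+EY*(.057+.1018)+EX*.001; T[2]=.15; bot.reach(T,down(YAW)); 
o=get_obs(); print(o["position"],o["gripper_width"],o["time_s"]); bot.dwell(.2)
f0=np.array(get_obs()["wrist_force"])
T[2]=.085; bot.servo_line(T,None,.12)
z=.085
while z>.026:
    z-=.005 if z>.0375 else .001; T[2]=z; bot.servo_line(T,None,.05 if z>.037 else .02); f=fl(get_obs(),f0)
    if abs(f).max()>5: break
o=get_obs(); print(z,f.round(1),o["position"],o["gripper_width"],o["time_s"]); np.save("T.npy",T)
E
```

```text
held 0.059306139982826425 38.4167
[0.52958192 0.12997749 0.14992756] 0.059176313327843705 40.2833
0.028999999999999998 [-4.5 -0.1 20.1] [0.52941185 0.13077687 0.03022961] 0.059254825896183756 45.325
```

```bash
python3 - <<'E'
from workcell import bot,hand,get_obs,vision
import cv2,pickle
from h import *
T=np.load("T.npy"); T[2]=.0302; bot.servo_line(T,None,.02)
hand.move_gripper(.066); hand.move_gripper(.082); T[2]=.08; bot.servo_line(T,None,.1); T[2]=.25; bot.servo_line(T-EX*.03,None,.25)
r=vision.read_camera("wrist"); s=vision.read_camera("scene"); sd=vision.read_camera("side"); pickle.dump((r,s,sd),open("w8.pkl","wb"))
o=get_obs(); print(o["time_s"],o["gripper_width"],o["wrist_force"])
f=r["frame"]; hsv=cv2.cvtColor(f,cv2.COLOR_RGB2HSV)
L=lambda P:np.array([(P-CAP)@EX,(P-CAP)@EY-.057]).round(4)
B=CAP+EY*(.057+.1018)
print("expected block px",proj(r,[*B[:2],.068]))
u,v=proj(r,[*B[:2],.068]).astype(int); print(np.median(hsv[v-10:v+10,u-10:u+10].reshape(-1,3),0))
m=cv2.inRange(hsv,(10,120,120),(18,200,220)); m=cv2.morphologyEx(m,cv2.MORPH_OPEN,np.ones((5,5)))
n,l,st,ce=cv2.connectedComponentsWithStats(m); i=l[v,u]; print("comp",i,st[i])
if i:
    c=max(cv2.findContours((l==i).astype(np.uint8),0,2)[0],key=cv2.contourArea); bx=cv2.boxPoints(cv2.minAreaRect(c)); print([L(ray(r,*q,.068)).tolist() for q in bx])
cv2.imwrite("pics/w8.png",f[:,:,::-1])
E
```

```text
47.7667 0.0818328475517951 [ 0.29481383 -0.22543524  0.09326102]
expected block px [359.69957207 202.15089429]
[ 15.  156.5 177. ]
comp 2 [  305    92   113   210 15719]
[[-0.0441, 0.1876], [0.0408, 0.1877], [0.0542, 0.0106], [-0.0464, 0.0104]]
```

```bash
python3 - <<'E'
import cv2,pickle
from h import *
r,s,sd=pickle.load(open("w8.pkl","rb")); f=r["frame"]; hsv=cv2.cvtColor(f,cv2.COLOR_RGB2HSV)
L=lambda P:np.array([(P-CAP)@EX,(P-CAP)@EY-.057]).round(4)
for yl in(-.105,): 
    pass
# profile along board y at local x=0.02, and across x at y=.1018
at=lambda x,y,z:proj(r,(CAP+EX*x+EY*(.057+y)+[0,0,z]))
for y in np.arange(.02,.19,.005):
    u,v=at(.015,y,.068).astype(int); print(round(y,3),hsv[v,u-3:u+4].mean(0).astype(int),end=" | ")
print()
m=cv2.inRange(hsv,(14,110,130),(19,190,230)); u,v=at(0,.1018,.068).astype(int)
m=cv2.morphologyEx(m,cv2.MORPH_OPEN,np.ones((9,9))); n,l,st,ce=cv2.connectedComponentsWithStats(m); i=l[v,u]; print(st[i])
c=max(cv2.findContours((l==i).astype(np.uint8),0,2)[0],key=cv2.contourArea); rc=cv2.minAreaRect(c); bx=cv2.boxPoints(rc); print(rc,[L(ray(r,*q,.068)).tolist() for q in bx])
# cap check in side view
p=CAP-EY*.0474
for z in(.0675,.0635): print("cap px side/scene",z,proj(sd,p+[0,0,z]).round(1),proj(s,p+[0,0,z]).round(1))
for nm,c in(("side",sd),("scene",s)):
    a,b=proj(c,p+[0,0,.065]).astype(int); w=c["frame"][b-8:b+9,a-8:a+9]; mm=(w.max(2)<40).astype(np.uint8); n,l,st,ce=cv2.connectedComponentsWithStats(mm)
    if n>1: i=1+st[1:,4].argmax(); print(nm,st[i],ce[i]+[a-8,b-8])
E
```

```text
0.02 [ 17 129 179] | 0.025 [ 16 129 178] | 0.03 [ 13 148 133] | 0.035 [ 13 169 117] | 0.04 [ 13 168 107] | 0.045 [ 13 169  98] | 0.05 [ 15 158 159] | 0.055 [ 14 159 158] | 0.06 [ 14 159 156] | 0.065 [ 14 159 159] | 0.07 [ 15 157 166] | 0.075 [ 14 157 169] | 0.08 [ 14 157 170] | 0.085 [ 15 157 169] | 0.09 [ 15 157 172] | 0.095 [ 14 158 171] | 0.1 [ 14 159 173] | 0.105 [ 14 159 170] | 0.11 [ 14 158 168] | 0.115 [ 15 159 172] | 0.12 [ 15 157 178] | 0.125 [ 15 158 172] | 0.13 [ 15 160 172] | 0.135 [ 15 159 176] | 0.14 [ 15 158 176] | 0.145 [ 15 157 175] | 0.15 [ 15 158 175] | 0.155 [ 15 158 167] | 0.16 [ 16 132 142] | 0.165 [ 17 130 173] | 0.17 [ 13 167 149] | 0.175 [ 13 168 151] | 0.18 [ 13 168 159] | 0.185 [ 16 143 165] | 
[  304   121   102   143 11931]
((354.5, 192.0), (142.0, 101.0), 90.0) [[-0.0451, 0.1664], [0.0331, 0.1665], [0.041, 0.0475], [-0.0468, 0.0473]]
cap px side/scene 0.0675 [308.9 208.2] [281.6 264.9]
cap px side/scene 0.0635 [308.9 209.2] [281.7 266.1]
side [ 7  8  4  4 12] [308.58333333 209.25      ]
scene [8 8 4 3 9] [282.66666667 266.        ]
```

```bash
python3 - <<'E'
import pickle,cv2
from h import *
r,s,sd=pickle.load(open("w8.pkl","rb")); hsv=cv2.cvtColor(r["frame"],cv2.COLOR_RGB2HSV)
for y in(.065,.14):
    e=[]
    for x in np.arange(-.045,.046,.005):
        u,v=proj(r,CAP+EX*x+EY*(.057+y)+[0,0,.068]).astype(int); e.append((int(x*1000),*hsv[v-1:v+2,u-1:u+2].reshape(-1,3).mean(0).astype(int).tolist()))
    print(y,e)
from workcell import hand_in
hand_in()
E
```

```text
0.065 [(-45, 17, 119, 161), (-40, 21, 114, 196), (-35, 18, 126, 179), (-30, 16, 135, 166), (-25, 15, 156, 170), (-20, 14, 163, 155), (-15, 14, 161, 156), (-10, 14, 162, 155), (-5, 15, 157, 161), (0, 15, 156, 164), (4, 15, 156, 164), (9, 14, 160, 158), (14, 15, 158, 160), (19, 14, 161, 151), (24, 15, 157, 167), (29, 18, 135, 172), (34, 23, 108, 206), (39, 17, 105, 204), (44, 17, 105, 196)]
0.14 [(-45, 17, 116, 148), (-40, 20, 118, 188), (-35, 18, 124, 180), (-30, 16, 135, 162), (-25, 14, 163, 161), (-20, 14, 166, 159), (-15, 14, 163, 164), (-10, 14, 162, 167), (-5, 14, 161, 170), (0, 14, 167, 157), (4, 15, 156, 183), (9, 15, 155, 184), (14, 15, 158, 175), (19, 14, 164, 157), (24, 15, 157, 181), (29, 16, 146, 175), (34, 23, 110, 205), (39, 17, 102, 204), (44, 17, 103, 205)]
the job is handed in; nothing more can be done
```

The job is handed in at about 48 s of the 64 s. The stop is locked in the middle hole and the oak block lies lengthwise on the board between the cleat and the stop. No verdict was reported.

- **Button and stop:** I gripped the cap, pressed it about 5 mm with roughly 8 N, and slid the stop 36 mm while holding it down. Then I let go vertically and felt along. Drag fell away at about 45 mm of travel, and it locked against a peak of 10 N.
- **Block:** I gripped it across its 60 mm width and set it down with about 20 N of contact force, at the height expected for the board.

**Last checks:**
- The cap stood between the catch plate's screws with the expected appearance of being up.
- The block's top ran from about 47 to 158 mm along the board, so its centre is about 64 mm from the stop face. It is within about 3 mm of the board's middle line and straight, and bare board shows between it and the cleat.
- I did not measure the tilt directly, nor re-measure the bystanders at the end. The arm felt no unexpected contact.

**Disagreements:**
- With the fingers nearly shut, the fingertips touched about 7 mm behind the TCP, not 17 mm ahead as stated. I used the measured value, after a first grasp attempt that closed above the cap.
- The stop's travel came out at 45 to 47 mm by feel and about 48 mm by image.
- The gripper width read about 14 mm on the 16 mm cap.

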